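# Clamp a bonsai pot in the pot gauge and set the clamp lever to its pointer

### The job

Lift the ochre bonsai pot off the rope-topped turntable and stand it on the bed of the pot gauge, lengthwise between the two blue jaws. Then slide the loose jaw gently up until the pot is pinched between its rubber pad and the fixed jaw, and leave it closed on the pot. Last, swing the red clamp lever until it lies in line with the green pointer, without shifting the pointer or disturbing the other pots and odds and ends on the table.

Things in the scene. Friction and masses are not known exactly. Their poses are not given: they have to be found in the camera images.
- pot: Ochre glazed rectangular bonsai pot, open at the top, 140 (its x) x 62 (its y) x 56 mm high, straight sides, walls 7 mm, four short feet, about 0.45 kg. Origin at the centre of its underside, z up. It starts on the turntable.
- pot_mid (a point): Middle of the pot, 28 mm above its underside; axes as the pot's.
- turntable: Fixed black turntable with a tan rope mat, 250 mm across, top 35 mm above the table. Origin at the centre of its underside.
- gauge: Fixed pot gauge. Aluminium bed 100 mm wide (x), y from -200 to +100 mm, top 20 mm above the table; blue fixed jaw at +y, blue sliding jaw towards -y; round white dial (radius 145, centre x -70, y -150, top 18 mm) on the robot's side. Origin on the table level, under the pot's middle when the pot touches the fixed jaw; y along the bed, z up.
- fixed_jaw: Fixed jaw, blue, 80 mm wide, 16 mm thick, top 75 mm above the table. Origin in the middle of its flat face, which looks to gauge -y: gauge x 0, y +70, z 48 mm.
- pad: Sprung black rubber pad on the sliding jaw, 60 mm wide, 46 high, 7 thick. Origin in the middle of its front, which faces gauge +y towards the fixed jaw, 48 mm above the table. It gives up to 6 mm into its jaw, at 1.5 N per mm.
- jaw_handle (a point): On the axis of the upright round black handle (26 mm diameter) on top of the sliding jaw, 103 mm above the table: the height for the TCP to grip. The handle stands free from 75 to 120 mm above the table and 27 mm behind the pad's front.
- jaw (a joint): Travel of the sliding jaw in m along gauge +y (closing): at 0 the pad's front is at gauge y -125 mm. Slides with about 2 N of friction and stays where it is left. Range 0 to 0.12.
- lever_knob (a point): On the axis of the upright black knob (24 mm diameter) at the end of the red lever, 76 mm above the table: the height for the TCP to grip. The knob stands free from 51 to 92 mm above the table. The red bar, 14 mm wide, turns about a vertical pivot at gauge x -70, y -150; the knob is 90 mm from it. The point's -x axis points outward along the lever.
- lever (a joint): Angle of the lever in rad, counterclockwise seen from above; at 0 it points from its pivot along gauge -x, at positive values towards gauge -y. Stays where it is left. Range -1.2 to 1.2.
- pointer_tip (a point): Tip of the green set pointer, a thin hand under the lever on the same pivot, 133 mm from it, 25 mm above the table, so that its diamond end shows beyond the lever. Its -x axis points outward along the hand. It is stiff but could be knocked.
- pointer (a joint): Angle of the green pointer in rad, measured as the lever's; it gives the angle wanted for the lever.
- blue_cup: Dark blue cup, 72 mm across, 62 mm high, a bystander.
- red_pot: Brown-red rectangular pot, 170 x 110 x 70 mm, a bystander.
- green_bowl: Grey-green bowl, 120 mm across, 55 mm high, a bystander.
- brown_pot: Dark brown round pot, 110 mm across, 90 mm high, a bystander.
- brush: Brush 190 mm long, lying, a bystander.
- tape_roll: Roll of tan tape, 90 mm across, 45 mm high, a bystander.
- saucer: Terracotta saucer, 130 mm across, 16 mm high, a bystander.
Mind the look-alikes: they are no part of the job. There is more than one size of the pot; the one meant has the size given above.

How it is judged:
On the way, in this order (a step that is already met when the one before it is completed fails the run):
1. the pot stands on the gauge bed, lengthwise between the jaws (x of pot_mid in the frame of gauge between -0.03 and 0.03 m and z of pot_mid in the frame of gauge between 0.045 and 0.051 m and angle between the x axis of pot_mid and the y axis of gauge, either way round below 0.3 rad and y of pot_mid in the frame of gauge between -0.06 and 0.02 m), for 0.2 s.
2. the sliding jaw pinches the pot against the fixed jaw (over 1 N on each) (x of pot_mid in the frame of gauge between -0.03 and 0.03 m and z of pot_mid in the frame of gauge between 0.045 and 0.051 m and angle between the x axis of pot_mid and the y axis of gauge, either way round below 0.3 rad and contact force between each of pad, fixed_jaw and pot above 1 N and y of pot_mid in the frame of gauge between -0.004 and 0.004 m), for 0.2 s.
3. the red lever is brought to rest in line with the green pointer, within 0.09 rad (angle between the x axis of lever_knob and the x axis of pointer_tip, either way round below 0.09 rad and velocity of joint lever between -0.05 and 0.05 rad/s), for 0.3 s.
At the end, for the whole second after the job is handed in: The pot stands on the gauge bed (within 30 mm of the bed's centre line, lengthwise), touching the fixed jaw and the sliding jaw's pad (each within 5 mm), at rest; the lever is at rest within 0.09 rad of the green pointer (all of step 3 and x of pot_mid in the frame of gauge between -0.03 and 0.03 m and z of pot_mid in the frame of gauge between 0.045 and 0.051 m and angle between the x axis of pot_mid and the y axis of gauge, either way round below 0.3 rad and y of pot_mid in the frame of gauge between -0.005 and 0.005 m and y of pad in the frame of gauge between -0.075 and -0.065 m and linear speed of pot below 0.02 m/s).
It fails at once if the green pointer is shifted (tip over 10 mm) (distance of pointer_tip from where it was at the start of the episode above 0.01 m).
It fails at once if the pot is squeezed by the jaw with more than 30 N (contact force between pad and pot above 30 N).
It fails at once if a bystander is moved by more than 30 mm (distance of any of blue_cup, red_pot, green_bowl, brown_pot, brush, tape_roll, saucer from where it was at the start of the episode above 0.03 m).
It also fails if it takes over 67 s, if anything falls off the work surface, if the arm or the gripper's body presses on something with over 40 N, if the wrist force passes 120 N, or if a joint passes its speed limit or range.

### The arm

A 6-joint arm with a two-finger parallel gripper is mounted at the origin on the work surface. World frame = base frame: x ahead of the robot, y to its left, z up, the work surface at z = 0. Lengths are in m, angles in rad, forces in N, time in s.
With the tool pointing down it reaches from about 0.3 to 0.85 m from the base axis. Payload 5.4 kg.
Tool frame: the origin (TCP) lies between the finger pads, 19 mm behind the fingertips; this is the grasp point; z points along the fingers, y is the line along which they close (so a half turn about z gives the same grasp; the last joint's range is limited). The gripper opens to 85 mm and grips with 20 to 120 N. Pads are 22 mm wide; open, the fingers measure 114 mm over their backs; the gripper's body (76 mm by 85 mm) begins 54 mm behind the grasp point. The pads swing forward as they close: fully open they stand 13 mm farther back than shut.
Start: joints at [0.947, 0.158, 1.597, -0, 1.386, -0.21], TCP at [0.231, 0.526, 0.25] pointing down, gripper open.
Joint ranges: [-2.91, 2.91], [-0.94, 2.29], [0.18, 2.7], [-1.29, 4.43], [0.17, 2.64], [-3, 3]. Speed limits (rad/s): [2.57, 2.57, 3.14, 3.14, 3.14, 3.14].

### API

Orientations are given as a unit quaternion [w, x, y, z].
In Python, from cell import state, snapshot, get_calibration, sign_off, spot_in gives the robot as it stands.
- The arm moves only by the tool apply_moves, never from a script. Its argument "commands" is one flat list of numbers, 6 for each row, row after row: the shift along the tool's x, y, z in mm, then the turn, a rotation vector about the tool's x, y, z in degrees. A call has 1 to 20 rows; each row shifts and turns the commanded pose from where the row before left it, along the tool's axes as they then stand; what a row does not reach is not made up. A row lasts 1/8 s, in which the tool goes at most 62.5 mm and 10.7 degrees, less where a joint would pass 70% of its speed; a pose out of reach is approached as far as the arm can. A call is refused whole if a number of a shift passes 62.5 or a number of a turn 10.7, either way. A call with a gripper value outside its range is refused whole. "hand" is the finger opening in mm, from 0 to 85.4, set as the call begins (left out, the last holds). The fingers move at their own pace and stop on an object; "grip_force" is the grip in N (left out, the last holds). Time passes only in rows, so rows that do not move let the fingers close. It gives the time, the measured TCP pose, the force, the opening and the grip force at its end, in the units of the state.
- state(): the state, without advancing time (a new reading comes with each control period).
- snapshot(name): name is "scene" or "top" or "wrist"; returns the picture (384x512x3 uint8, red, green, blue); there is no depth.
- get_calibration(name): a dict with "fovy" (degrees; the focal length in pixels is half the picture's height over the tangent of half this angle, whatever the lens; pixels are square), "cx", "cy" (the principal point, pixels), "xyz" and "attitude" of the camera in the world. Camera axes: x right, y up, looking along -z (the intrinsics and any distortion apply to the point x, -y, -z); pixel columns grow to the right and rows downward; lengths in m; the calibration is good to about 2 mm. A picture is of the moment at which its call begins: read the wrist's pose just before it. get_calibration takes no time and is no camera call; for the wrist camera it gives the pose at the moment of the call.
- sign_off(): hands the job in; it is judged then, once.
Trained networks look in the newest picture that a camera, given by its name, has taken for a name from the list of things; names that differ only in an ending like _2 or _b are one class to them, and where a whole thing is asked for, a point or a joint stands for the part that bears it (a point fixed in the world has none). Each returns a list of dicts, best first, with "confidence" (0 to 1); they miss things now and then, are a little off and sometimes report something else, mostly with a low value. They report only what shows in the picture. A call takes as long as a camera call. They do not tell look-alikes from the thing itself.
- spot_in(label, camera): "pixel" ([column, row] in pixels, amid what is visible of it).
The state is a dict: "t": time; "qpos": joint angles; "qd": joint speeds; "tau": joint torques, N m; "position": TCP position; "tcp_rot": TCP orientation; "force": force on the tool from outside, world axes, zero at the start; "ft_torque": the same for the moment, N m; "grip_width": opening from 0.0 (shut) to 1.0 (fully open); "grasp_force": force on a finger pad.
Only numpy, scipy, OpenCV 4.12 (cv2) and the standard library are available. Lean on these libraries where they do the work, as an engineer would, in place of code of your own. Each camera call takes 0.05 s, during which the arm holds its last target. There are 200 camera calls.

## Working session

There is one attempt and no reset: what is moved stays moved. The work goes in short steps, Python scripts to look and compute and a tool call to move; the robot and the scene stay as the last step left them, time stands still between calls to the robot, and variables do not carry over. Pictures are saved under pics/ and viewed, at most 10 in all, crops included, and the job is handed in when it is done.

Besides the shell and the picture viewer there is one more tool, called by a JSON object that holds its "method" and its "body", one argument or row to a line. apply_moves: Moves the arm, as the interface text tells. Its arguments: {"type":"object","properties":{"commands":{"type":"array"},"hand":{"type":"number"},"grip_force":{"type":"number"}},"required":["commands"]}

```bash
ls; mkdir -p pics; python3 - <<'E'
from cell import *
import cv2,numpy as np
s=state();print(s['t'],s['position'],s['tcp_rot'],s['grip_width'])
for n in('scene','top','wrist'):
    im=snapshot(n);cv2.imwrite(f'pics/{n}0.png',im[:,:,::-1]);print(n,get_calibration(n))
    if n!='wrist':
        for l in ['pot','turntable','gauge','fixed_jaw','pad','jaw_handle','lever_knob','pointer_tip']:
            print(l,[(np.round(d['pixel'],1).tolist(),round(d['confidence'],2)) for d in spot_in(l,n)])
a=cv2.imread('pics/scene0.png');b=cv2.imread('pics/top0.png')
cv2.imwrite('pics/t2.png',cv2.resize(b,(800,600),interpolation=cv2.INTER_CUBIC))
E
```

```text
pics
0.0 [0.23091053 0.52599049 0.24900783] [-3.66403702e-04  2.05452012e-01  9.78666743e-01 -8.61772743e-04] 0.9977917018870239
scene {'fovy': 48.55037783836897, 'cx': 258.6907027581978, 'cy': 193.57674238949045, 'xyz': array([ 0.97799953, -0.73226503,  1.25795606]), 'attitude': array([0.90765147, 0.29027104, 0.09506157, 0.28787989])}
pot [([313.6, 125.5], 0.76), ([246.0, 101.4], 0.73), ([383.9, 139.9], 0.57), ([271.9, 241.3], 0.43)]
turntable [([305.8, 138.3], 0.81)]
gauge [([256.7, 240.6], 0.86)]
fixed_jaw [([306.8, 198.8], 0.81), ([273.3, 243.0], 0.6)]
pad []
jaw_handle [([270.9, 244.2], 0.71)]
lever_knob [([310.4, 276.0], 0.72), ([244.9, 227.5], 0.68)]
pointer_tip []
top {'fovy': 45.6080577706207, 'cx': 258.9389932447094, 'cy': 197.0082730197736, 'xyz': array([ 0.37543957, -0.05804066,  1.65710558]), 'attitude': array([ 0.71285868,  0.03328346, -0.02041183, -0.70022002])}
pot [([122.9, 134.8], 0.81), ([159.2, 287.5], 0.68), ([151.9, 201.1], 0.64)]
turntable [([161.7, 206.4], 0.69)]
gauge [([297.0, 177.9], 0.66)]
fixed_jaw [([237.5, 161.4], 0.57)]
pad [([294.5, 167.3], 0.55), ([300.3, 189.4], 0.21)]
jaw_handle [([298.2, 161.5], 0.6), ([328.5, 206.4], 0.51), ([400.7, 212.0], 0.26)]
lever_knob [([296.2, 195.1], 0.51)]
pointer_tip [([160.5, 210.4], 0.73), ([322.9, 202.3], 0.67)]
wrist {'fovy': 61.52059412122669, 'cx': 255.82077531548669, 'cy': 188.2210578038035, 'xyz': array([0.15361579, 0.56075803, 0.37378298]), 'attitude': array([ 0.82566781, -0.13959226, -0.0908077 ,  0.53901821])}
```

View pics/t2.png

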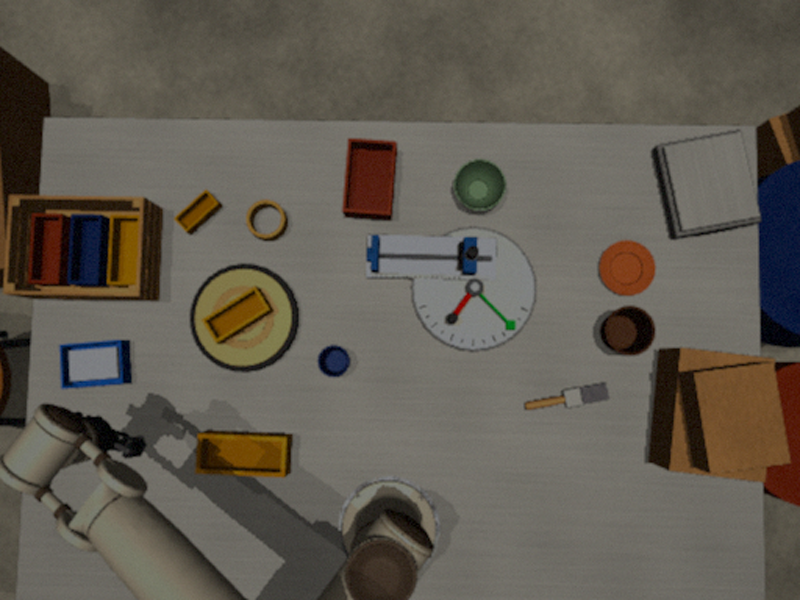

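View pics/scene0.png

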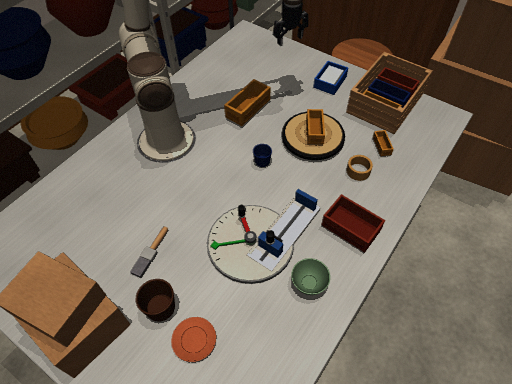

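Ochre look-alikes in the top view (512-wide pixels):
- pot on the turntable, (152,201): chosen by the description
- larger ochre pot, (156,290)
- small ochre pot, (127,135)
- yellow pot in the crate, (78,158)

The sliding jaw is at (301,162), the fixed jaw at (240,161), the pivot at (303,184), the knob at (289,204) and the pointer tip at (327,208).

```bash
cat > h.py <<'E'
from cell import *
import cv2,numpy as np
from scipy.spatial.transform import Rotation as R
def rot(q): return R.from_quat(np.r_[q[1:],q[0]])
def ray(c,p):
    f=192/np.tan(np.radians(c['fovy'])/2)
    return rot(c['attitude']).apply([(p[0]-c['cx'])/f,-(p[1]-c['cy'])/f,-1.])
def at(c,p,z):
    d=ray(c,p);o=np.asarray(c['xyz']);return o+d*(z-o[2])/d[2]
def proj(c,P):
    f=192/np.tan(np.radians(c['fovy'])/2)
    v=rot(c['attitude']).inv().apply(np.asarray(P)-c['xyz']);return np.c_[c['cx']+f*v[...,0]/-v[...,2],c['cy']-f*v[...,1]/-v[...,2]]
def blobs(im,lo,hi,amin=15):
    h=cv2.cvtColor(im,cv2.COLOR_BGR2HSV);m=cv2.inRange(h,lo,hi)
    return [c for c in cv2.findContours(m,cv2.RETR_EXTERNAL,cv2.CHAIN_APPROX_NONE)[0] if cv2.contourArea(c)>=amin]
E
python3 - <<'E'
from h import *
im=cv2.imread('pics/top0.png');c=get_calibration('top')
print(c.keys())
def show(n,cs,z):
    for k in cs:
        b=cv2.boxPoints(cv2.minAreaRect(k));w=np.array([at(c,p,z) for p in b])[:,:2]
        print(n,b.mean(0).round(1),w.mean(0).round(4),'sides',np.linalg.norm(np.diff(w,axis=0),axis=1)[:2].round(4),'edge',np.degrees(np.arctan2(*(w[1]-w[0])[::-1])).round(1),np.degrees(np.arctan2(*(w[2]-w[1])[::-1])).round(1))
h=cv2.cvtColor(im,cv2.COLOR_BGR2HSV)
for p in [(136,205),(152,201),(239,161),(301,155),(303,184),(296,195),(315,197),(327,208),(289,204),(151,180)]: print(p,h[p[1],p[0]])
show('ochre',blobs(im,(10,170,60),(24,255,255)),.091)
show('blue',blobs(im,(100,150,40),(125,255,255)),.075)
show('green',blobs(im,(50,200,50),(75,255,255),5),.025)
show('red',blobs(im[150:230,250:360],(0,190,90),(6,255,255),5),.04)
E
python3 - <<'E'
import cv2
a=cv2.imread('pics/top0.png')
x=cv2.resize(a[140:230,225:350],(800,576),interpolation=cv2.INTER_CUBIC)
cv2.imwrite('pics/c1.png',x)
x=cv2.resize(a[110:260,100:220],None,fx=4,fy=4,interpolation=cv2.INTER_CUBIC)
cv2.imwrite('pics/c2.png',x)
E
```

```text
dict_keys(['fovy', 'cx', 'cy', 'xyz', 'attitude'])
(136, 205) [ 18 249  85]
(152, 201) [ 18 249 122]
(239, 161) [105 227  91]
(301, 155) [106 203  94]
(303, 184) [ 75   4 129]
(296, 195) [  0 255 130]
(315, 197) [ 61 181  89]
(327, 208) [ 66 255 113]
(289, 204) [20 21 36]
(151, 180) [ 27 110 127]
ochre [154.3 290.8] [0.1685 0.3217] sides [0.089  0.1974] edge -0.1 -91.2
ochre [151.2 200.6] [0.4758 0.3433] sides [0.1461 0.0669] edge -54.6 -144.3
ochre [401. 171.] [ 0.5926 -0.5148] sides [0.1183 0.1157] edge -44.2 -135.2
ochre [ 79.2 159.9] [0.6134 0.6006] sides [0.1648 0.0745] edge -0.7 -92.7
ochre [125.5 134.5] [0.7054 0.4419] sides [0.0955 0.0434] edge -46.2 -136.7
blue [215.5 231. ] [0.3751 0.1201] sides [0.0512 0.0516] edge -43.8 -133.7
blue [ 58.5 232.6] [0.3593 0.6675] sides [0.141  0.0964] edge -84.9 -173.1
blue [300.  169.5] [ 0.5942 -0.1694] sides [0.0279 0.0316] edge -89.1 -179.4
blue [300.5 156. ] [ 0.6418 -0.1706] sides [0.0244 0.0282] edge -89.1 -179.4
blue [238.3 161.4] [0.6193 0.0466] sides [0.0746 0.0239] edge -2.3 -92.7
blue [ 53.7 159.4] [0.6162 0.698 ] sides [0.1559 0.0705] edge 0.3 -92.0
blue [498. 158.] [ 0.6472 -0.8541] sides [0.0901 0.385 ] edge -89.2 178.7
green [317.4 200.2] [ 0.4916 -0.2363] sides [0.0176 0.1027] edge -39.4 -129.7
red [45.6 44.1] [1.0484 0.7672] sides [0.0552 0.0104] edge -33.2 -125.1
```

View pics/c1.png

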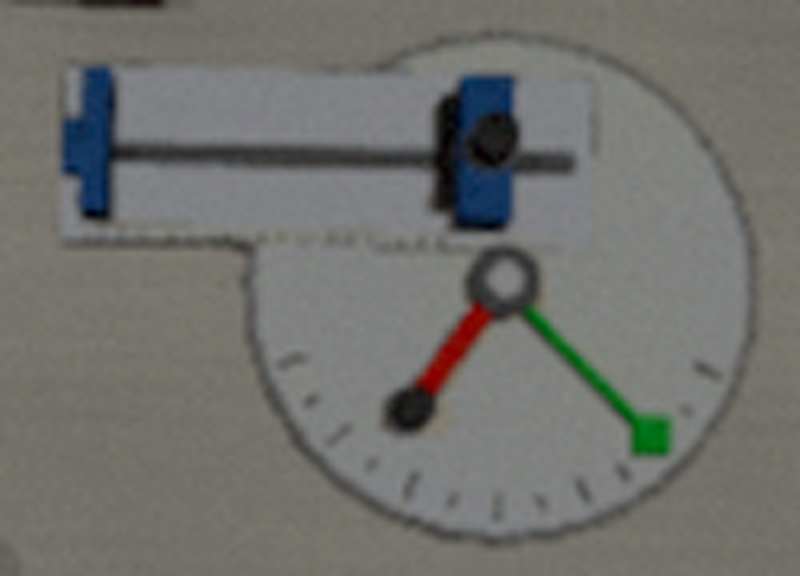

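View pics/c2.png

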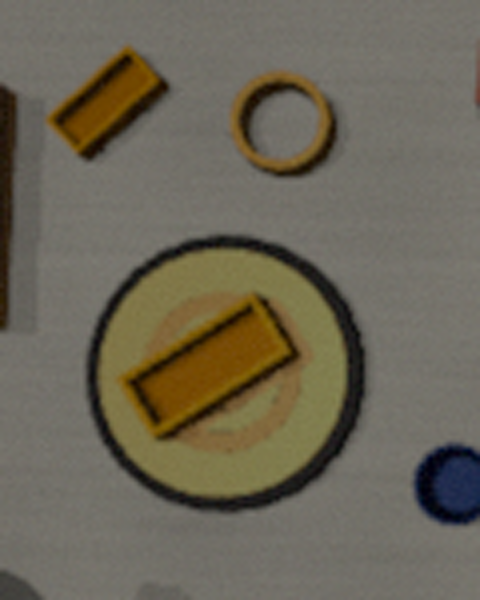

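The close crop shows that the chosen pot on the turntable measures about 146x67 mm with blur. That fits 140x62; the others come out at 197x89 and 95x43. I'll move above it and look from close by.

```bash
cat >> h.py <<'E'
def plan(x,y,z,yawy,n):
    """equal steps from the present pose to xyz (m), tool y at yawy deg, tool down; rows printed"""
    s=state();p0=np.array(s['position']);r0=rot(s['tcp_rot'])
    a=np.radians(yawy)
    c=[]
    for k in (0,np.pi):
        Y=np.array([np.cos(a+k),np.sin(a+k),0]);Z=np.array([0,0,-1.]);c.append(R.from_matrix(np.c_[np.cross(Y,Z),Y,Z]))
    r1=min(c,key=lambda r:(r0.inv()*r).magnitude())
    w=(r0.inv()*r1).as_rotvec()
    d=(np.array([x,y,z])-p0)/n
    print('t',round(s['t'],2),'tool total turn',np.degrees(w).round(1),'total shift tool0',r0.inv().apply(d*n*1000).round(1))
    for i in range(n): print(*( (r0*R.from_rotvec(w*i/n)).inv().apply(d*1000).round(1)),*np.degrees(w/n).round(1),sep=',')
E
python3 - <<'E'
from h import *
plan(.476,.343,.20,35.6,8)
c=get_calibration('top');im=cv2.imread('pics/top0.png')
f=lambda u,v,z:at(c,(u/6.4+224.92,v/6.4+139.92),z).round(4)
print('slot',f(112,152,.02),f(575,163,.02));print('fj face',f(112,70,.075),f(112,215,.075));print('bed',f(62,240,.02),f(62,68,.02),f(590,75,.02),f(590,245,.02))
print('dial c',f((250+755)/2,(35+543)/2,.018));print('pivot',f(505,282,.05),'tip',f(651,436,.025),'knob',f(411,408,.092),'handle',f(495,138,.12),'jaw front',f(460,80,.075))
E
```

```text
t 0.95 tool total turn [ 0.   0.  30.7] total shift tool0 [-297.9  -69.5   50. ]
-37.2,-8.7,6.2,0.0,0.0,3.8
-37.7,-6.2,6.2,0.0,0.0,3.8
-38.1,-3.6,6.2,0.0,0.0,3.8
-38.2,-1.1,6.2,0.0,0.0,3.8
-38.2,1.5,6.2,0.0,0.0,3.8
-38.0,4.0,6.2,0.0,0.0,3.8
-37.7,6.6,6.2,0.0,0.0,3.8
-37.1,9.1,6.2,0.0,0.0,3.8
slot [0.6197 0.035  0.02  ] [ 0.6176 -0.2263  0.02  ]
fj face [0.6568 0.0328 0.075 ] [0.5768 0.0311 0.075 ]
bed [0.5692 0.0621 0.02  ] [0.6673 0.0643 0.02  ] [ 0.6679 -0.2343  0.02  ] [ 0.5712 -0.2352  0.02  ]
dial c [ 0.5458 -0.1865  0.018 ]
pivot [ 0.5463 -0.1853  0.05  ] tip [ 0.4641 -0.2695  0.025 ] knob [ 0.4732 -0.1324  0.092 ] handle [ 0.6155 -0.1736  0.12  ] jaw front [ 0.6542 -0.1575  0.075 ]
```

{"method": "apply_moves", "body": {
  "commands": [-37,-9,6,0,0,3.8,-38,-6,6,0,0,3.8,-38,-4,6,0,0,3.8,-38,-1,6,0,0,3.8,-38,2,6,0,0,3.8,-38,4,6,0,0,3.8,-38,7,6,0,0,3.8,-37,9,6,0,0,3.9,0,0,0,0,0,0,0,0,0,0,0,0],
  "hand": 85
}}

```text
t: 2.2
position: [0.4761, 0.3443, 0.202]
tcp_rot: [-0.0, 0.455, 0.89, 0.0]
force: [-0.8, 0.8, -1.0]
grip_width: 0.996
grasp_force: 0.0
```

```bash
cat > pot.py <<'E'
from h import *
c=get_calibration('wrist');im=snapshot('wrist')[:,:,::-1].copy();cv2.imwrite('pics/w1.png',im)
s=state();print(s['t'],s['position'],rot(s['tcp_rot']).as_matrix()[:,1])
for k in blobs(im,(10,170,40),(24,255,255),300):
    q=cv2.boxPoints(cv2.minAreaRect(k));print(q.round(0).tolist(),[at(c,p,.091)[:2].round(4).tolist() for p in q])
# model overlay
P=np.array([.476,.343]);a=np.radians(-54.5);u=np.array([np.cos(a),np.sin(a)]);v=np.array([-u[1],u[0]])
Q=np.array([[*(P+i*.07*u+j*.031*v),.091] for i,j in((1,1),(1,-1),(-1,-1),(-1,1))])
cv2.polylines(im,[proj(c,Q).round().astype(int)],True,(255,255,0),1);cv2.imwrite('pics/w1o.png',im)
E
python3 pot.py
```

```text
2.25 [0.47591748 0.34462351 0.20215307] [8.10453536e-01 5.85802923e-01 4.90924872e-05]
[[478.0, 164.0], [511.0, 164.0], [511.0, 267.0], [478.0, 267.0]] [[0.5982, 0.4602], [0.6183, 0.4747], [0.6895, 0.4157], [0.667, 0.3995]]
[[209.0, 267.0], [217.0, 91.0], [304.0, 96.0], [295.0, 271.0]] [[0.4833, 0.2668], [0.4106, 0.3893], [0.4613, 0.4224], [0.5449, 0.3061]]
```

View pics/w1o.png

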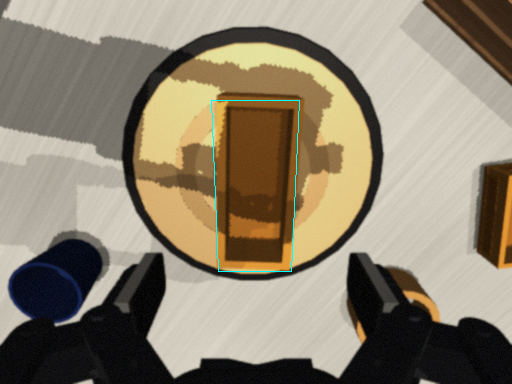

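The wrist view shows the pot at about (258,180). The projected model fits to within a few pixels, about 3 mm. I'll refine with a silhouette fit.

```bash
cat >> h.py <<'E'
def fitpot(im,c,g,z0):
    """fit pot box silhouette (x,y,yaw) to ochre mask, start g"""
    from scipy.optimize import minimize
    h=cv2.cvtColor(im,cv2.COLOR_BGR2HSV);m=cv2.inRange(h,(8,150,15),(22,255,255))
    n,l,st,ce=cv2.connectedComponentsWithStats(cv2.morphologyEx(m,cv2.MORPH_OPEN,np.ones((3,3))))
    def hull(q):
        u=np.array([np.cos(q[2]),np.sin(q[2])]);v=np.array([-u[1],u[0]])
        return cv2.convexHull(proj(c,np.array([[*(q[:2]+i*.07*u+j*.031*v),z] for z in(z0+.006,z0+.056) for i in(1,-1) for j in(1,-1)])).astype(np.float32))
    p=proj(c,np.array([[g[0],g[1],z0+.03]]))[0]
    i=min(range(1,n),key=lambda i:np.hypot(*(ce[i]-p))+(1e3 if st[i,4]<500 else 0))
    M=np.zeros_like(m);k=max(cv2.findContours((l==i).astype(np.uint8),0,1)[0],key=cv2.contourArea);cv2.fillConvexPoly(M,cv2.convexHull(k),255);M=M>0
    def cost(q):
        B=np.zeros(M.shape,np.uint8);cv2.fillConvexPoly(B,(hull(q)*16).round().astype(int),1,8,4)
        return (M^(B>0)).sum()
    g=np.array(g,float)
    o=minimize(cost,g,method='Nelder-Mead',options=dict(initial_simplex=np.vstack([g,g+[.008,0,0],g+[0,.008,0],g+[0,0,.08]]),xatol=1e-4,fatol=1))
    cv2.polylines(im,[hull(o.x).round().astype(int)],True,(255,255,0),1);cv2.polylines(im,[cv2.convexHull(k)],True,(0,0,255),1)
    print('pot',o.x[:2].round(4),np.degrees(o.x[2]).round(1),'misfit',o.fun,'of',M.sum());return o.x
E
python3 - <<'E'
from h import *
c=get_calibration('wrist');im=cv2.imread('pics/w1.png')
fitpot(im,c,[.476,.343,np.radians(-54.5)],.035);cv2.imwrite('pics/w1f.png',im)
c=get_calibration('top');im=cv2.imread('pics/top0.png');fitpot(im,c,[.476,.343,np.radians(-54.5)],.035)
E
```

```text
pot [0.4758 0.3457] -56.6 misfit 158.0 of 14624
pot [0.4743 0.3466] -56.6 misfit 46.0 of 923
```

```bash
python3 -c "
from h import *
plan(.4755,.346,.075,33.4,6)"
```

```text
t 2.25 tool total turn [ 0.  -0.   2.5] total shift tool0 [  1.3   0.5 127.2]
0.2,0.1,21.2,0.0,-0.0,0.4
0.2,0.1,21.2,0.0,-0.0,0.4
0.2,0.1,21.2,0.0,-0.0,0.4
0.2,0.1,21.2,0.0,-0.0,0.4
0.2,0.1,21.2,0.0,-0.0,0.4
0.2,0.1,21.2,0.0,-0.0,0.4
```

{"method": "apply_moves", "body": {
  "commands": [1.3,0.5,20,0,0,2.5,0,0,25,0,0,0,0,0,25,0,0,0,0,0,20,0,0,0,0,0,20,0,0,0,0,0,17,0,0,0,0,0,0,0,0,0,0,0,0,0,0,0]
}}

```text
t: 3.25
position: [0.4768, 0.3456, 0.0756]
tcp_rot: [0.0, 0.475, 0.88, 0.0]
force: [0.4, -0.0, 0.8]
grip_width: 0.998
grasp_force: 0.0
```

{"method": "apply_moves", "body": {
  "commands": [0,0,0,0,0,0,0,0,0,0,0,0,0,0,0,0,0,0,0,0,0,0,0,0,0,0,0,0,0,0,0,0,0,0,0,0,0,0,-5,0,0,0,0,0,-10,0,0,0,0,0,-10,0,0,0],
  "hand": 40,
  "grip_force": 40
}}

```text
t: 4.38
position: [0.4759, 0.3452, 0.1002]
tcp_rot: [-0.0, 0.475, 0.88, -0.0]
force: [-1.0, 0.7, -3.9]
grip_width: 0.72
grasp_force: 45.4
```

```bash
python3 -c "
from h import *
plan(.618,-.0485,.2,0,12)"
```

```text
t 4.38 tool total turn [-0.   0.  33.3] total shift tool0 [-407.1  -97.4  -99.8]
-33.9,-8.1,-8.3,-0.0,0.0,2.8
-34.3,-6.5,-8.3,-0.0,0.0,2.8
-34.6,-4.8,-8.3,-0.0,0.0,2.8
-34.7,-3.1,-8.3,-0.0,0.0,2.8
-34.9,-1.4,-8.3,-0.0,0.0,2.8
-34.9,0.3,-8.3,-0.0,0.0,2.8
-34.8,1.9,-8.3,-0.0,0.0,2.8
-34.7,3.6,-8.3,-0.0,0.0,2.8
-34.5,5.3,-8.3,-0.0,0.0,2.8
-34.2,7.0,-8.3,-0.0,0.0,2.8
-33.8,8.6,-8.3,-0.0,0.0,2.8
-33.3,10.2,-8.3,-0.0,0.0,2.8
```

{"method": "apply_moves", "body": {
  "commands": [0,0,-40,0,0,0,-34,-8,-5,0,0,2.8,-34,-6.5,-5,0,0,2.8,-34.5,-5,-5,0,0,2.8,-35,-3,-5,0,0,2.8,-35,-1.5,-5,0,0,2.8,-35,0.3,-5,0,0,2.8,-35,2,-5,0,0,2.8,-34.5,3.5,-5,0,0,2.8,-34.5,5,-5,0,0,2.8,-34,7,-5,0,0,2.8,-34,8.5,-5,0,0,2.8,-33,10,-5,0,0,2.7,0,0,0,0,0,0,0,0,0,0,0,0]
}}

```text
t: 6.25
position: [0.6163, -0.0484, 0.2]
tcp_rot: [-0.0, 0.708, 0.706, 0.0]
force: [0.1, 0.3, -4.3]
grip_width: 0.721
grasp_force: 45.9
```

```bash
python3 - <<'E'
from h import *
c=get_calibration('wrist');im=snapshot('wrist')[:,:,::-1].copy();cv2.imwrite('pics/w2.png',im)
s=state();print(s['t'],s['position'],rot(s['tcp_rot']).as_matrix()[:,1],s['grip_width'])
o=np.array([.618,-.0365])
L=lambda x,y,z:[o[0]+x/1e3,o[1]+y/1e3,z/1e3]
for pts in ([L(-50,-200,20),L(50,-200,20),L(50,100,20),L(-50,100,20)],[L(-40,70,75),L(40,70,75),L(40,86,75),L(-40,86,75)],[L(-70+145*np.cos(t),-150+145*np.sin(t),18) for t in np.linspace(0,6.28,60)]):
    cv2.polylines(im,[proj(c,np.array(pts)).round().astype(int)],True,(255,255,0),1)
x=np.linalg.norm
cv2.imwrite('pics/w2o.png',cv2.resize(im,(800,600),interpolation=cv2.INTER_CUBIC))
E
```

```text
6.3 [ 0.61620219 -0.04801424  0.1998231 ] [ 9.99995531e-01 -2.89412709e-03 -7.49373365e-04] 0.7204808820538464
```

View pics/w2o.png

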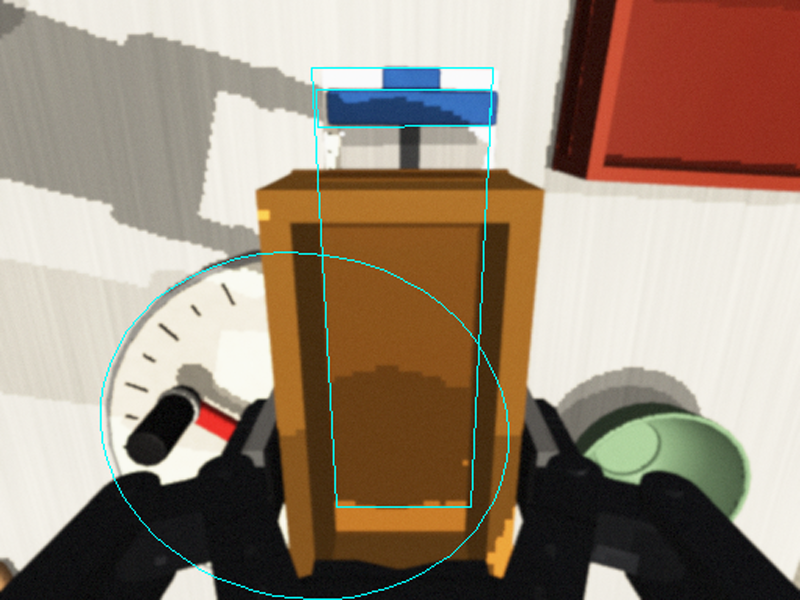

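The wrist view shows the pot held straight, with the fixed jaw ahead at about (412,108). The gauge model fits in y and is about 3 mm short in x. I'll lower the pot.

{"method": "apply_moves", "body": {
  "commands": [-0.5,3.3,25,0,0,0,0,0,30,0,0,0,0,0,30,0,0,0,0,0,25,0,0,0,0,0,12,0,0,0,0,0,8,0,0,0,0,0,4,0,0,0,0,0,2,0,0,0,0,0,1,0,0,0,0,0,0,0,0,0]
}}

```text
t: 7.55
position: [0.6202, -0.0494, 0.0634]
tcp_rot: [0.0, 0.708, 0.706, 0.0]
force: [-0.5, 0.1, -3.4]
grip_width: 0.716
grasp_force: 45.7
```

{"method": "apply_moves", "body": {
  "commands": [0,0,1,0,0,0,0,0,0.7,0,0,0,0,0,0,0,0,0]
}}

```text
t: 7.92
position: [0.6199, -0.0493, 0.0612]
tcp_rot: [-0.0, 0.708, 0.706, -0.0]
force: [0.2, 0.2, -3.8]
grip_width: 0.72
grasp_force: 45.8
```

{"method": "apply_moves", "body": {
  "commands": [0,0,0.7,0,0,0,0,0,0.7,0,0,0,0,0,0,0,0,0]
}}

```text
t: 8.3
position: [0.62, -0.0493, 0.0612]
tcp_rot: [-0.0, 0.708, 0.706, -0.0]
force: [-5.8, 0.1, 6.0]
grip_width: 0.717
grasp_force: 47.0
```

{"method": "apply_moves", "body": {
  "commands": [0,0,0,0,0,0,0,0,0,0,0,0,0,0,0,0,0,0,0,0,0,0,0,0,0,0,-10,0,0,0,0,0,-30,0,0,0,0,0,-40,0,0,0,-30,0,-45,0,0,0,-30,0,-15,0,0,0,0,0,0,0,0,0,0,0,0,0,0,0],
  "hand": 85
}}

```text
t: 9.68
position: [0.6193, -0.1086, 0.1994]
tcp_rot: [-0.001, 0.708, 0.706, -0.0]
force: [0.4, 0.4, -0.3]
grip_width: 0.995
grasp_force: 0.0
```

```bash
python3 - <<'E'
from h import *
c=get_calibration('wrist');im=snapshot('wrist')[:,:,::-1].copy();cv2.imwrite('pics/w3.png',im)
s=state();print(s['t'],s['position'])
for l in ('jaw_handle','lever_knob','pointer_tip'):
    print(l,[(np.round(d['pixel']).tolist(),round(d['confidence'],2),at(c,d['pixel'],{'jaw_handle':.103,'lever_knob':.076,'pointer_tip':.025}[l])[:2].round(4).tolist()) for d in spot_in(l,'wrist')])
g=np.array([.62,-.0485,np.pi/2]);fitpot(im,c,g,.02)
cv2.imwrite('pics/w3o.png',cv2.resize(im,(800,600)))
it=snapshot('top')[:,:,::-1].copy();cv2.imwrite('pics/top3.png',it);ct=get_calibration('top');fitpot(it,ct,g,.02)
E
```

```text
9.725 [ 0.61912193 -0.10825905  0.19888372]
jaw_handle [([258.0, 246.0], 0.84, [0.6205, -0.1469])]
lever_knob [([128.0, 223.0], 0.8, [0.511, -0.1403]), ([254.0, 244.0], 0.4, [0.6176, -0.1602])]
pointer_tip [([192.0, 233.0], 0.72, [0.5531, -0.1755])]
pot [ 0.6197 -0.0493] 89.6 misfit 503.0 of 15790
pot [ 0.6197 -0.0414] 90.5 misfit 1795.0 of 977
```

View pics/w3o.png

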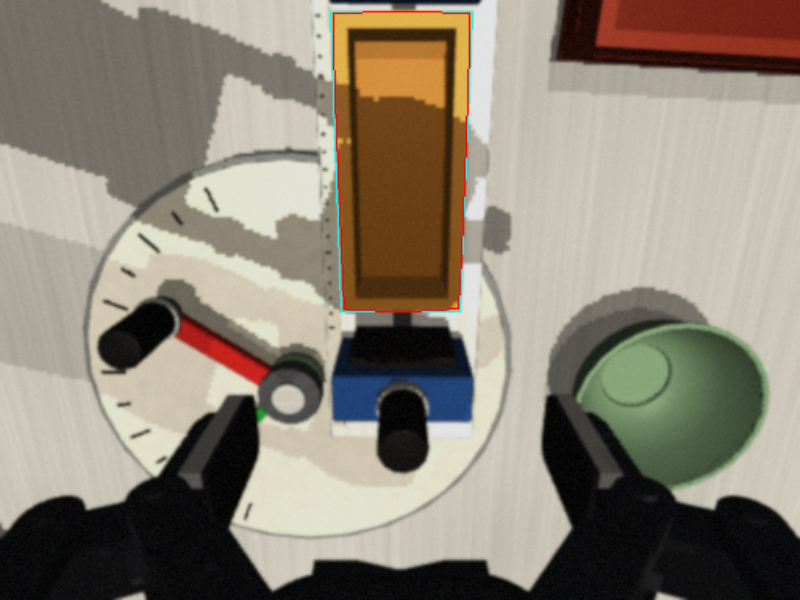

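The pot stands straight on the bed at (0.620,-0.049). The handle's top end is at (403,450) and its base at (402,405). The knob's top is at (122,350) and its base at (160,315).

```bash
python3 - <<'E'
from h import *
c=get_calibration('wrist')
f=lambda u,v,z:at(c,(u/1.5625,v/1.5625),z).round(4)
print('handle top',f(403,450,.12),'base',f(402,405,.075),'padtopfront',f(402,328,.071))
print('knob top',f(122,350,.092),'base',f(160,316,.051))
print(f(289,398,.05))
for y in(-.165,-.17,-.175,-.18): print(y,(proj(c,np.array([[.62,y,.12],[.62,y,.075]]))*1.5625).round(0).tolist())
plan(.6205,-.173,.16,0,4)
E
```

```text
handle top [ 0.6206 -0.1727  0.12  ] base [ 0.6202 -0.1758  0.075 ] padtopfront [ 0.6203 -0.1304  0.071 ]
knob top [ 0.4789 -0.1332  0.092 ] base [ 0.48  -0.131  0.051]
[ 0.5505 -0.186   0.05  ]
-0.165 [[402.0, 436.0], [402.0, 388.0]]
-0.17 [[402.0, 445.0], [402.0, 396.0]]
-0.175 [[402.0, 454.0], [402.0, 404.0]]
-0.18 [[402.0, 463.0], [402.0, 412.0]]
t 9.93 tool total turn [-0.1 -0.  -0.2] total shift tool0 [-64.6   1.3  39. ]
-16.2,0.3,9.8,-0.0,-0.0,-0.0
-16.2,0.3,9.8,-0.0,-0.0,-0.0
-16.2,0.3,9.8,-0.0,-0.0,-0.0
-16.2,0.3,9.8,-0.0,-0.0,-0.0
```

{"method": "apply_moves", "body": {
  "commands": [-33,1,10,0,0,0,-33,0,20,0,0,0,0,0,30,0,0,0,0,0,25,0,0,0,0,0,11,0,0,0,0,0,0,0,0,0,0,0,0,0,0,0],
  "hand": 60
}}

```text
t: 10.8
position: [0.6214, -0.1755, 0.1053]
tcp_rot: [0.001, 0.708, 0.706, 0.0]
force: [0.1, -0.3, 0.3]
grip_width: 0.703
grasp_force: 0.0
```

{"method": "apply_moves", "body": {
  "commands": [0,0,0,0,0,0,0,0,0,0,0,0,0,0,0,0,0,0,0,0,0,0,0,0,0,0,0,0,0,0,0,0,0,0,0,0],
  "hand": 10,
  "grip_force": 30
}}

```text
t: 11.55
position: [0.6201, -0.1755, 0.105]
tcp_rot: [-0.0, 0.708, 0.706, -0.001]
force: [-4.8, 0.5, 5.0]
grip_width: 0.296
grasp_force: 29.9
```

{"method": "apply_moves", "body": {
  "commands": [4,0,0,0,0,0,4,0,0,0,0,0,4,0,0,0,0,0,4,0,0,0,0,0,4,0,0,0,0,0,3,0,0,0,0,0,0,0,0,0,0,0]
}}

```text
t: 12.42
position: [0.6203, -0.1526, 0.105]
tcp_rot: [0.0, 0.708, 0.706, -0.001]
force: [-4.5, -0.5, 6.5]
grip_width: 0.296
grasp_force: 30.0
```

{"method": "apply_moves", "body": {
  "commands": [2,0,0,0,0,0,2,0,0,0,0,0,2,0,0,0,0,0,2,0,0,0,0,0,2,0,0,0,0,0,2,0,0,0,0,0,0,0,0,0,0,0]
}}

```text
t: 13.3
position: [0.6204, -0.1415, 0.105]
tcp_rot: [0.001, 0.708, 0.706, -0.001]
force: [-4.8, -3.3, 5.1]
grip_width: 0.296
grasp_force: 29.9
```

{"method": "apply_moves", "body": {
  "commands": [1,0,0,0,0,0,1,0,0,0,0,0,1,0,0,0,0,0,1,0,0,0,0,0,1,0,0,0,0,0,1,0,0,0,0,0,0,0,0,0,0,0]
}}

```text
t: 14.18
position: [0.6205, -0.1356, 0.105]
tcp_rot: [0.001, 0.708, 0.706, -0.001]
force: [-4.3, -3.0, 5.3]
grip_width: 0.299
grasp_force: 29.8
```

{"method": "apply_moves", "body": {
  "commands": [1,0,0,0,0,0,1,0,0,0,0,0,1,0,0,0,0,0,0,0,0,0,0,0]
}}

```text
t: 14.68
position: [0.6205, -0.1326, 0.105]
tcp_rot: [0.001, 0.708, 0.706, -0.001]
force: [-4.3, -3.6, 4.9]
grip_width: 0.298
grasp_force: 29.9
```

{"method": "apply_moves", "body": {
  "commands": [1,0,0,0,0,0,1,0,0,0,0,0,0,0,0,0,0,0]
}}

```text
t: 15.05
position: [0.6205, -0.1311, 0.105]
tcp_rot: [0.001, 0.708, 0.706, -0.001]
force: [-3.3, -5.2, 4.4]
grip_width: 0.297
grasp_force: 29.8
```

{"method": "apply_moves", "body": {
  "commands": [0.7,0,0,0,0,0,0.6,0,0,0,0,0,0,0,0,0,0,0]
}}

```text
t: 15.42
position: [0.6205, -0.1303, 0.105]
tcp_rot: [0.001, 0.708, 0.706, -0.001]
force: [-4.3, -6.3, 3.6]
grip_width: 0.294
grasp_force: 29.8
```

{"method": "apply_moves", "body": {
  "commands": [0.7,0,0,0,0,0,0.5,0,0,0,0,0,0,0,0,0,0,0,0,0,0,0,0,0,0,0,0,0,0,0]
}}

```text
t: 16.05
position: [0.6205, -0.1295, 0.105]
tcp_rot: [0.002, 0.708, 0.706, -0.002]
force: [-4.1, -7.5, 3.3]
grip_width: 0.293
grasp_force: 29.7
```

{"method": "apply_moves", "body": {
  "commands": [0,0,0,0,0,0,0,0,0,0,0,0,0,0,0,0,0,0,0,0,0,0,0,0,0,0,-15,0,0,0,0,0,-25,0,0,0,0,0,-30,0,0,0,0,0,-15,0,0,0,0,0,0,0,0,0,0,0,0,0,0,0],
  "hand": 60
}}

```text
t: 17.3
position: [0.62, -0.1265, 0.1876]
tcp_rot: [-0.001, 0.708, 0.706, -0.0]
force: [-0.3, 0.0, -1.4]
grip_width: 0.699
grasp_force: 0.0
```

```bash
python3 - <<'E'
from h import *
it=snapshot('top')[:,:,::-1].copy();cv2.imwrite('pics/top4.png',it)
c=get_calibration('wrist');im=snapshot('wrist')[:,:,::-1].copy();cv2.imwrite('pics/w4.png',im)
s=state();print(s['t'],s['position'])
fitpot(im,c,[.62,-.037,np.pi/2],.02)
for l,z in (('jaw_handle',.103),('lever_knob',.076),('pointer_tip',.025)):
    print(l,[(np.round(d['pixel']).tolist(),round(d['confidence'],2),at(c,d['pixel'],z)[:2].round(4).tolist()) for d in spot_in(l,'wrist')])
cv2.imwrite('pics/w4o.png',cv2.resize(im,(800,600)))
plan(.511,-.15,.2,0,4)
E
```

```text
17.4 [ 0.61984128 -0.12647611  0.18725028]
pot [ 0.6204 -0.037 ] 90.0 misfit 335.0 of 14929
jaw_handle [([257.0, 193.0], 0.56, [0.6205, -0.1172])]
lever_knob [([113.0, 210.0], 0.97, [0.5062, -0.1413])]
pointer_tip [([134.0, 280.0], 0.6, [0.4917, -0.2414]), ([259.0, 197.0], 0.34, [0.6219, -0.1496])]
t 17.55 tool total turn [-0.1 -0.  -0.2] total shift tool0 [ -23.8 -109.2  -11.9]
-5.9,-27.3,-3.0,-0.0,-0.0,-0.1
-5.9,-27.3,-3.0,-0.0,-0.0,-0.1
-5.9,-27.3,-3.0,-0.0,-0.0,-0.1
-5.9,-27.3,-3.0,-0.0,-0.0,-0.1
```

View pics/w4o.png

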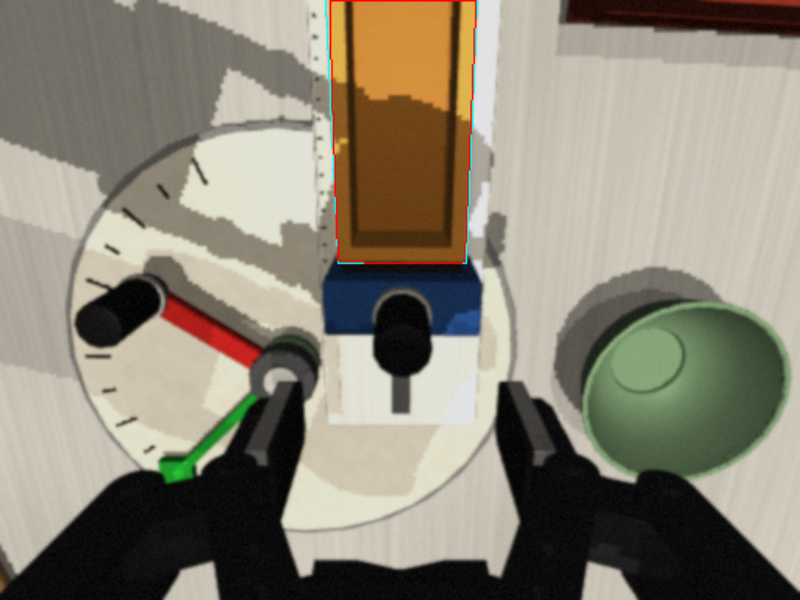

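```bash
python3 - <<'E'
from h import *
for n in ('wrist','top'):
    c=get_calibration(n);im=cv2.imread({'wrist':'pics/w4.png','top':'pics/top0.png'}[n])
    h=cv2.cvtColor(im,cv2.COLOR_BGR2HSV);m=cv2.inRange(h,(52,180,50),(72,255,255));
    k=max(cv2.findContours(m,0,1)[0],key=cv2.contourArea);M=np.zeros_like(m);cv2.drawContours(M,[k],-1,255,-1)
    v,u=np.nonzero(M);W=np.array([at(c,p,.024)[:2] for p in zip(u,v)])
    ends=W[np.argsort(np.hypot(*(W-[.549,-.1865]).T))];far=ends[-max(6,len(W)//4):].mean(0)
    vx=cv2.fitLine(W.astype(np.float32),cv2.DIST_L2,0,.01,.01).ravel()
    print(n,len(W),'line angle',np.arctan(vx[1]/vx[0]).round(3),'far mean',far.round(4),[np.arctan2(-(far[1]-p[1]),-(far[0]-p[0])).round(3) for p in((.550,-.1865),(.546,-.1865))])
c=get_calibration('wrist');f=lambda u,v,z:at(c,(u/1.5625,v/1.5625),z).round(4)
print('knob top',f(102,327,.092),'base',f(147,293,.051),'pivot',f(283,378,.05),'diamond',f(178,470,.025))
E
```

```text
wrist 588 line angle 0.756 far mean [ 0.4612 -0.2719] [np.float64(0.766), np.float64(0.789)]
top 58 line angle 0.781 far mean [ 0.4615 -0.2697] [np.float64(0.754), np.float64(0.777)]
knob top [ 0.4793 -0.134   0.092 ] base [ 0.4816 -0.1312  0.051 ] pivot [ 0.5516 -0.1842  0.05  ] diamond [ 0.4673 -0.2684  0.025 ]
```

Measured angles are 0.77 rad for the pointer and -0.635 for the lever, with the pivot at (0.550,-0.1865) and the knob 89 mm from it, as it should be. Next I'll go to the knob.

```bash
python3 -c "
from h import *
plan(.479,-.133,.15,30,5);print(state()['qpos'])"
```

```text
t 17.55 tool total turn [ -0.1  -0.1 -30.2] total shift tool0 [  -6.9 -141.1   38.1]
-1.4,-28.2,7.6,-0.0,-0.0,-6.0
1.6,-28.2,7.6,-0.0,-0.0,-6.0
4.6,-27.9,7.6,-0.0,-0.0,-6.0
7.5,-27.3,7.6,-0.0,-0.0,-6.0
10.3,-26.3,7.6,-0.0,-0.0,-6.0
[-3.91948661e-01  3.56604446e-01  1.48500826e+00 -1.37695759e-05
  1.30164244e+00 -3.88265310e-01]
```

{"method": "apply_moves", "body": {
  "commands": [-1.5,-28,0,0,0,-6,1.5,-28,5,0,0,-6,4.5,-28,9,0,0,-6,7.5,-27,12,0,0,-6,10,-26,12,0,0,-6,0,0,0,0,0,0,0,0,0,0,0,0],
  "hand": 60
}}

```text
t: 18.42
position: [0.4814, -0.1336, 0.1515]
tcp_rot: [0.001, 0.502, 0.865, 0.0]
force: [1.1, 0.3, 0.4]
grip_width: 0.703
grasp_force: 0.0
```

```bash
python3 - <<'E'
from h import *
c=get_calibration('wrist');im=snapshot('wrist')[:,:,::-1].copy();cv2.imwrite('pics/w5.png',im)
s=state();print(s['t'],s['position'])
for p in ([.479,-.133,.092],[.479,-.133,.051]):
    q=proj(c,np.array([p]))[0];print(q);cv2.circle(im,tuple(q.round().astype(int)),3,(255,255,0),-1)
cv2.imwrite('pics/w5o.png',im)
plan(.479,-.133,.076,30,4)
E
```

```text
18.475 [ 0.48167842 -0.13363135  0.15169869]
[252.86877229 217.73226446]
[253.29996207 194.71642395]
t 18.48 tool total turn [ 0.1  0.1 -0.3] total shift tool0 [ 2.  -2.1 75.7]
0.5,-0.5,18.9,0.0,0.0,-0.1
0.5,-0.5,18.9,0.0,0.0,-0.1
0.5,-0.5,18.9,0.0,0.0,-0.1
0.5,-0.5,18.9,0.0,0.0,-0.1
```

View pics/w5o.png

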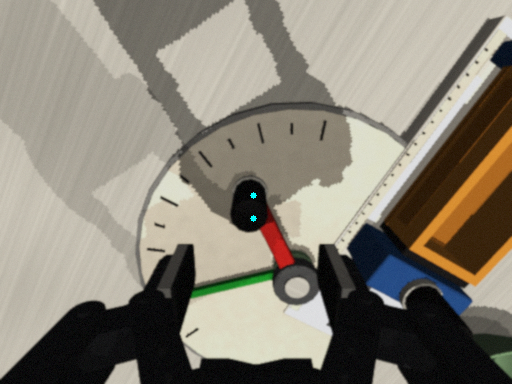

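The knob shows at (249,205), 2–3 mm to the left of the model. I'll correct for that, descend and grip.

{"method": "apply_moves", "body": {
  "commands": [3,-4,20,0,0,0,0,0,25,0,0,0,0,0,20,0,0,0,0,0,10,0,0,0,0,0,0,0,0,0,0,0,0,0,0,0]
}}

```text
t: 19.23
position: [0.4765, -0.1331, 0.0769]
tcp_rot: [0.001, 0.502, 0.865, 0.0]
force: [0.1, 0.3, 0.6]
grip_width: 0.701
grasp_force: 0.0
```

{"method": "apply_moves", "body": {
  "commands": [0,0,0,0,0,0,0,0,0,0,0,0,0,0,0,0,0,0,0,0,0,0,0,0,0,0,0,0,0,0,0,0,0,0,0,0],
  "hand": 10,
  "grip_force": 30
}}

```text
t: 19.98
position: [0.4758, -0.1328, 0.0765]
tcp_rot: [0.0, 0.502, 0.865, -0.0]
force: [-1.2, 0.4, 5.6]
grip_width: 0.271
grasp_force: 29.4
```

```bash
python3 - <<'E'
from h import *
s=state();p=np.array(s['position']);r=rot(s['tcp_rot']);print(s['t'],p,s['qpos'][5],s['force'])
piv=np.array([.550,-.1865]);d=p[:2]-piv;print('r',np.hypot(*d),'ang',np.arctan2(-d[1],-d[0]))
N=14;a=np.radians(80.4/N)
# knob moved ccw about pivot by a each row, tool turning alongside
R2=np.array([[np.cos(a),-np.sin(a)],[np.sin(a),np.cos(a)]])
print('row',r.inv().apply(np.r_[(R2@d-d)*1000,0]).round(2),-80.4/N)
E
```

```text
19.975 [ 0.47583935 -0.13282143  0.07648199] -1.0372658269879613 [-1.1842441   0.40975609  5.61465464]
r 0.09154884255948396 ang -0.6265308732571262
row [-4.19 -8.16 -0.  ] -5.742857142857143
```

{"method": "apply_moves", "body": {
  "commands": [-4.2,-8.1,0,0,0,-5.7,-4.2,-8.1,0,0,0,-5.7,-4.2,-8.1,0,0,0,-5.7,-4.2,-8.1,0,0,0,-5.7,-4.2,-8.1,0,0,0,-5.7,-4.2,-8.1,0,0,0,-5.7,-4.2,-8.1,0,0,0,-5.7,0,0,0,0,0,0]
}}

```text
t: 20.98
position: [0.4592, -0.1934, 0.0765]
tcp_rot: [0.001, 0.177, 0.984, -0.0]
force: [-0.5, 0.8, 6.0]
grip_width: 0.273
grasp_force: 29.9
```

```bash
cat > lv.py <<'E'
from h import *
s=state();p=np.array(s['position']);r=rot(s['tcp_rot']);print(s['t'],p,s['qpos'][5],s['force'],s['grip_width'])
piv=np.array([.550,-.1865]);d=p[:2]-piv;print('r',np.hypot(*d),'ang',np.arctan2(-d[1],-d[0]))
t=piv-.0905*np.array([np.cos(.77),np.sin(.77)]);print('to goal, tool',r.inv().apply(np.r_[(t-p[:2])*1000,0]).round(1))
E
python3 lv.py
```

```text
20.975 [ 0.45917563 -0.1934063   0.07648194] -1.8572253377272683 [-0.51735407  0.84942888  5.9804104 ] 0.273478784558168
r 0.09108657307013052 ang 0.07589406900766177
to goal, tool [-43.8 -43.6   0.1]
```

Little side force, so it is tracking well. I'll finish the swing.

{"method": "apply_moves", "body": {
  "commands": [-4.2,-8.1,0,0,0,-5.7,-4.2,-8.1,0,0,0,-5.7,-4.2,-8.1,0,0,0,-5.7,-4.2,-8.1,0,0,0,-5.7,-4.2,-8.1,0,0,0,-5.7,-4.2,-8.1,0,0,0,-5.7,-4,-7.5,0,0,0,-5,0,0,0,0,0,0,0,0,0,0,0,0]
}}

```text
t: 22.1
position: [0.4844, -0.2491, 0.0765]
tcp_rot: [0.0, -0.163, 0.987, -0.0]
force: [0.1, 2.0, 5.8]
grip_width: 0.271
grasp_force: 30.0
```

```bash
python3 lv.py
```

```text
22.1 [ 0.48442897 -0.249129    0.07645687] -2.596415753648976 [0.05148672 2.00401462 5.78476918] 0.27122550113985056
r 0.09067497599320241 ang 0.7624534356539177
to goal, tool [-0.4 -0.5  0. ]
```

Release, rise, back off and check.

{"method": "apply_moves", "body": {
  "commands": [0,0,0,0,0,0,0,0,0,0,0,0,0,0,0,0,0,0,0,0,0,0,0,0,0,0,-15,0,0,0,0,0,-30,0,0,0,0,0,-40,0,0,0,0,0,-40,0,0,0,0,0,0,0,0,0,0,0,0,0,0,0],
  "hand": 60
}}

```text
t: 23.35
position: [0.4838, -0.2494, 0.2011]
tcp_rot: [0.0, -0.164, 0.986, -0.0]
force: [0.7, 0.4, 0.5]
grip_width: 0.704
grasp_force: 0.0
```

```bash
python3 - <<'E'
from h import *
c=get_calibration('wrist');im=snapshot('wrist')[:,:,::-1].copy();cv2.imwrite('pics/w6.png',im)
s=state();print(s['t'],s['position'])
h=cv2.cvtColor(im,cv2.COLOR_BGR2HSV)
for n,lo,hi,z in(('green',(52,180,40),(72,255,255),.024),('red',(0,200,60),(5,255,255),.048)):
    m=cv2.inRange(h,lo,hi);v,u=np.nonzero(m);W=np.array([at(c,p,z)[:2] for p in zip(u,v)])
    if len(W)<5: print(n,len(W));continue
    vx=cv2.fitLine(W.astype(np.float32),cv2.DIST_HUBER,0,.01,.01).ravel();print(n,len(W),np.arctan(vx[1]/vx[0]),W.mean(0),W.min(0),W.max(0))
cv2.imwrite('pics/w6o.png',cv2.resize(im,(800,600)))
E
```

```text
23.4 [ 0.48340607 -0.2491164   0.20018732]
green 475 0.6761443 [ 0.46744164 -0.2685168 ] [ 0.45626076 -0.27920347] [ 0.48161614 -0.25510592]
red 528 0.7310885 [ 0.51844645 -0.21517876] [ 0.49667868 -0.23288466] [ 0.53872174 -0.19647597]
```

View pics/w6o.png

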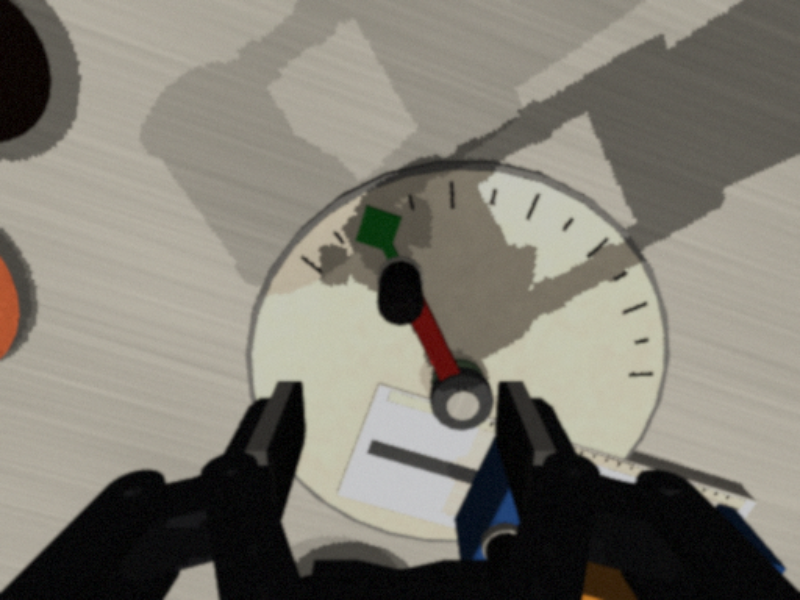

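```bash
python3 - <<'E'
from h import *
im=snapshot('top')[:,:,::-1].copy();cv2.imwrite('pics/top6.png',im)
for n,im in(('wrist',cv2.imread('pics/w6.png')),('top',im)):
    c=get_calibration(n);h=cv2.cvtColor(im,cv2.COLOR_BGR2HSV)
    if n=='top': h[:150]=0;h[225:]=0;h[:,:270]=0;h[:,350:]=0
    for col,lo,hi,zs in(('green',(52,170,35),(75,255,255),(.022,.025)),('red',(0,190,50),(6,255,255),(.035,.04,.045,.05))):
        v,u=np.nonzero(cv2.inRange(h,lo,hi))
        if len(u)<3: print(n,col,len(u));continue
        for z in zs:
            W=at(c,(u.mean(),v.mean()),z)[:2];print(n,col,len(u),z,W.round(4),[round(float(np.arctan2(p[1]-W[1],p[0]-W[0])),3) for p in((.550,-.1865),(.549,-.1855))])
pot=fitpot(im,c,[.62,-.037,np.pi/2],.02)
E
```

```text
wrist green 497 0.022 [ 0.4667 -0.2677] [0.773, 0.785]
wrist green 497 0.025 [ 0.4661 -0.2678] [0.77, 0.782]
wrist red 561 0.035 [ 0.5223 -0.2121] [0.745, 0.782]
wrist red 561 0.04 [ 0.5202 -0.2132] [0.73, 0.766]
wrist red 561 0.045 [ 0.5182 -0.2143] [0.717, 0.751]
wrist red 561 0.05 [ 0.5161 -0.2154] [0.706, 0.738]
top green 12 0.022 [ 0.4613 -0.267 ] [0.738, 0.749]
top green 12 0.025 [ 0.4612 -0.2667] [0.734, 0.746]
top red 13 0.035 [ 0.5281 -0.2054] [0.711, 0.76]
top red 13 0.04 [ 0.5276 -0.2049] [0.689, 0.737]
top red 13 0.045 [ 0.5272 -0.2045] [0.666, 0.715]
top red 13 0.05 [ 0.5267 -0.204 ] [0.644, 0.692]
pot [ 0.6234 -0.035 ] 91.1 misfit 165.0 of 653
```

```bash
python3 -c "
from cell import *
print(sign_off())"
```

```text
the job is handed in; nothing more can be done
None
```

I handed the job in at about 23 s of the 67 s. The pot stands on the gauge bed, pinched between the pad and the fixed jaw. The lever is in line with the green pointer, about 0.02–0.05 rad off by my measurements (limit 0.09). I saw no sign of the pointer or the bystanders being moved; `sign_off` gave no verdict.

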